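Line up the slotted disc and bolt the kit case

ROBOT

A 7-joint arm with a two-finger parallel gripper is mounted at the origin on the work surface. World frame = base frame: x ahead of the robot, y to its left, z up, the work surface at z = 0. Lengths are in m, angles in rad, forces in N, time in s.
With the tool pointing down it reaches from about 0.375 to 0.925 m from the base axis. Payload 3.1 kg.
Tool frame: the origin (TCP) lies midway between the tips of the shut fingers; the grasp point (between the pads) lies 19 mm behind it; z points along the fingers, x is the direction in which the jaws open and shut, and the axes are right-handed (so a half turn about z gives the same grasp; the last joint's range is limited). The gripper opens to 85 mm and grips with 20 to 120 N. Pads are 22 mm wide; open, the fingers measure 114 mm over their backs; the gripper's body (76 mm by 85 mm) begins 54 mm behind the grasp point. The pads swing forward as they close: fully open they stand 13 mm farther back than shut.
Start: joints at [1.13, 0.383, 0.044, 1.598, -0.018, 1.161, -0.05], TCP at [0.219, -0.612, 0.231] pointing down, gripper open.
Joint ranges: [-2.61, 2.61], [-0.41, 2.15], [-1.48, 1.57], [0, 2.5], [-1.57, 4.71], [0.05, 1.97], [-2.85, 2.85]. Speed limits (rad/s): [2.79, 2.79, 3.14, 3.14, 3.14, 3.14, 3.14].

INTERFACE

Orientations are given as a unit quaternion [x, y, z, w].
In Python, from station import * gives the robot as it stands.
- The arm moves only by the tool servo_tool, never from a script. Its arguments are lists of equal length, an entry for each row: "gripper": the opening, from 0 (shut) to 1 (fully open); "offset": the shift along the world's x, y, z in cm, a list of three; "roll": the turn about the world's z in rad. In form: {"gripper": [gripper, ...], "offset": [[dx, dy, dz], ...], "roll": [roll, ...]}. A call has 1 to 8 rows; each row is the pose to reach, as a shift and turn from the pose commanded when the call began; what a row does not reach only later rows make up. A row lasts 1/10 s, in which the tool goes at most 50 mm and 8.59 degrees, less where a joint would pass 70% of its speed; a pose out of reach is approached as far as the arm can. A call with a gripper value outside its range is refused whole. The fingers move at their own pace and stop on an object; "grip_force" is the grip in N (left out, the last holds). Time passes only in rows, so rows that repeat a pose let the fingers close. It gives the time, the measured TCP pose, the force and the opening at its end, in the units of the state.
- sense(): the state, without advancing time (a new reading comes with each control period).
- read_camera(name): name is "scene" or "top" or "wrist"; returns a dict with "image" (400x640x3 uint8, red, green, blue), "fov_y" (degrees; the focal length in pixels is half the picture's height over the tangent of half this angle, whatever the lens; pixels are square), "cx", "cy" (the principal point, pixels), "R" (3x3) and "t" (3): a world point X has camera coordinates R X + t; the wrist camera has in their place "mount" (4x4, takes a point from camera to tool coordinates, whose origin is the TCP and whose axes are the tool frame's). Camera axes: x right, y down, z forward; pixel columns grow to the right and rows downward; lengths in m; the calibration is good to about 2 mm. A picture is of the moment at which its call begins: read the wrist's pose just before it. There is no depth.
- sign_off(): hands the job in, once; it reports no verdict.
Trained networks look in the newest picture that a camera, given by its name, has taken for a name from the list of things; names that differ only in an ending like _2 or _b are one class to them, and where a whole thing is asked for, a point or a joint stands for the part that bears it (a point fixed in the world has none). Each returns a list of dicts, best first, with "score" (0 to 1); they miss things now and then, are a little off and sometimes report something else, mostly with a low value. They report only what shows in the picture. A call takes as long as a camera call.
- look_for(camera, thing): "xy" ([column, row] in pixels, amid what is visible of it).
- landmark_of(camera, thing): "xy" ([column, row] in pixels: a listed point, or the origin of a listed thing).
The state is a dict: "clock": time; "q": joint angles; "qd": joint speeds; "joint_torque": joint torques, N m; "tcp_pos": TCP position; "tool_rot": TCP orientation; "force": force on the tool from outside, world axes, zero at the start; "torque": the same for the moment, N m; "width": finger opening in m.
Only numpy, scipy, OpenCV 4.12 (cv2) and the standard library are available. Lean on these libraries where they do the work, as an engineer would, in place of code of your own. Each camera call takes 0.05 s, during which the arm holds its last target. There are 200 camera calls.

TASK

Lock the plywood kit case: push the peg on the round disc until the slot across the disc lines up with the steel bar, then push the bar by its upright tab through the slot and into the keeper until it is fully home. Leave the things around the lock where they are, and finish clear of everything.

Things in the scene. Friction and masses are not known exactly. Their poses are not given: they have to be found in the camera images.
- case: Plywood case, lid flat and shut, fixed to the desk: 240 (its x) by 320 (its y) by 60 mm high. Origin: centre of its underside; z up. On the lid, along x = 0 in order of growing y: bar between rails (27 mm wide, 16 mm high, y -106 to 19 mm), strap over the bar, disc, keeper. A fingertip 25 mm above the lid clears all but the peg, the tab and the bystanders.
- keeper (a point): Middle of the top of the keeper, the fixed aluminium bridge that takes the bar's nose: 31 mm wide, y 109 to 133 mm of the case, 20 mm high above the lid (as is the strap before the disc, y 3 to 19 mm). It stands past the seam of the lid's end flap.
- disc_axis (a point): Fixed point on the disc's vertical axis at the height of its upper face, 18 mm above the lid; x = 0, y = 65 mm of the case. The disc is 72 mm across: two black half-moons with a straight slot 20 mm wide between them, right across the middle, over a bright aluminium floor.
- disc (a joint): Angle of the disc, rad, growing anticlockwise from above. At 0 and at pi (either is good) the slot lies along the case's y, in line with the bar; the peg then points to the case's +x (0) or -x (pi). It starts at 0.6 to 2.54, where the half-moons stop the bar. Range -0.3 to 3.44; stiff (0.10 N m, about 4 N at the peg), stays where it is left.
- lug (a point): Centre of the top of the disc's peg: an upright steel cylinder 14 mm across, 24 mm from the disc's axis, from 18 to 48 mm above the lid. Its direction from the axis is square to the slot: in the case frame it lies at the disc joint's angle from the case's +x.
- bar (a joint): Slide of the bar along the case's +y, m: 0 fully back, 0.108 fully home (hard stop); starts at 0 to 0.010. Steel bar 12 mm wide, top 15 mm above the lid; its tapered nose tip lies at y = 15 mm + joint value, reaches the disc's rim at 0.014, ends in the keeper. Takes about 3 N, stays where left. The nose swings the disc by itself only when the slot is already nearly in line.
- tab (a point): Middle of the top edge of the rear face of the bar's upright tab: a steel plate 34 mm wide (case x), 8 mm thick (case y), from 15 to 48 mm above the lid. The rear face, which looks to the case's -y, is the one to push on; the bar runs 5 mm behind it. Moves with the bar: y = -115 mm + the bar joint's value, x = 0 of the case.
- spool: Bystander: small red spool of solder standing on the lid, 44 mm across, 36 mm high. Origin: centre of its underside, about 90 mm to the case's +x side of the bar.
- flux: Bystander: small amber bottle with a white cap standing on the lid, 28 mm across, 48 mm high, on the case's -x side near the keeper end. Origin: centre of its underside.
- cutters: Bystander: side cutters with red handles lying on the desk beyond the keeper end of the case, 145 mm long, 12 mm high. Origin: near their pivot, on the desk.
- screwdriver: Bystander: screwdriver with a black handle lying on the desk beyond the tab end of the case, 170 mm long. Origin: under its middle.

How it is judged:
By the outcome, as a careful person would: the job done as asked, in the order asked, and still so for the second after the job is handed in, with the robot touching nothing.
It also fails if it takes over 45 s, if anything falls off the work surface, if the arm or the gripper's body presses on something with over 40 N, if the wrist force passes 120 N, or if a joint passes its speed limit or range.

## Working session

There is one attempt and no reset: what is moved stays moved. The work goes in short steps, Python scripts to look and compute and a tool call to move; the robot and the scene stay as the last step left them, time stands still between calls to the robot, and variables do not carry over. Pictures are saved under pics/ and viewed, about 8 in all and at most 12, crops included, and the job is handed in when it is done.

Besides the shell and the picture viewer there is one more tool, called as a command line: name --pt "numbers of a row" for each row, then --argument value for the rest. servo_tool: Moves the arm, as the interface text tells. Its arguments: {"type":"object","properties":{"gripper":{"type":"array"},"offset":{"type":"array"},"roll":{"type":"array"},"grip_force":{"type":"number"}},"required":["gripper","offset","roll"]}

```bash
mkdir -p pics
cat > h.py <<'E'
from station import *
import numpy as np, cv2
def ray(c,xy):
    f=200/np.tan(np.radians(c['fov_y'])/2)
    d=np.array([(xy[0]-c['cx'])/f,(xy[1]-c['cy'])/f,1.])
    R=np.array(c['R']);t=np.array(c['t'])
    return -R.T@t, R.T@d
def at_z(c,xy,z):
    o,d=ray(c,xy); return o+d*(z-o[2])/d[2]
def proj(c,X):
    f=200/np.tan(np.radians(c['fov_y'])/2)
    p=np.array(c['R'])@np.array(X)+np.array(c['t']); return [c['cx']+f*p[0]/p[2],c['cy']+f*p[1]/p[2]]
Z=dict(keeper=.08,disc_axis=.078,lug=.108,tab=.108,case=0.,spool=.06,flux=.06,cutters=0.,screwdriver=0.)
E
python3 - <<'E'
from h import *
s=sense();print(s['clock'],s['tcp_pos'],s['tool_rot'],s['force'],s['width'])
ims=[]
for n in ['top','scene']:
    c=read_camera(n);ims.append(c['image']);cv2.imwrite(f'pics/{n}0.png',c['image'][:,:,::-1])
    print(n,c['fov_y'],ray(c,[320,200])[0])
    for k,z in Z.items():
        for d in landmark_of(n,k)[:2]: print(k,d['score'],np.round(d['xy'],1),np.round(at_z(c,d['xy'],z),4))
print(sense()['clock'])
E
```

```text
0.0 [ 0.2181276  -0.61130153  0.22985547] [ 8.17367985e-01 -5.76114419e-01 -1.12964865e-03 -6.91101092e-04] [ 0.31559164 -0.77373938  0.92325953] 0.08557726891980309
top 55.636569861061545 [0.41378009 0.05228205 1.04128876]
keeper 0.92 [272.4 235.6] [0.475  0.1602 0.08  ]
disc_axis 0.8 [292.3 224.4] [0.5025 0.11   0.078 ]
lug 0.86 [288.6 231.4] [0.4827 0.1174 0.108 ]
tab 0.63 [351.6 187.7] [ 0.5891 -0.0411  0.108 ]
tab 0.21 [312.4 214.2] [0.5241 0.0582 0.108 ]
case 0.72 [312.5 216.8] [0.5296 0.0588 0.    ]
spool 0.56 [298.4 182.4] [0.6149 0.0941 0.06  ]
flux 0.43 [289.4 262.3] [0.4077 0.1192 0.06  ]
cutters 0.56 [233.8 255.3] [0.4289 0.2735 0.    ]
screwdriver 0.67 [396.6 182.2] [ 0.6228 -0.1789  0.    ]
scene 48.886237067474895 [1.18521432 0.42002742 0.63706785]
keeper 0.78 [405. 198.] [0.4818 0.1581 0.08  ]
keeper 0.56 [293.7 176. ] [ 0.5532 -0.0793  0.08  ]
disc_axis 0.64 [378.6 196.9] [0.5083 0.1101 0.078 ]
lug 0.72 [387.9 180.6] [0.4837 0.1156 0.108 ]
tab 0.54 [296.3 177. ] [ 0.5848 -0.0475  0.108 ]
tab 0.22 [400.3 180.2] [0.4672 0.1361 0.108 ]
case 0.81 [350.1 223.8] [0.5373 0.0627 0.    ]
case 0.59 [461.5 237.9] [0.4379 0.282  0.    ]
spool 0.68 [347.3 226.3] [0.608  0.0958 0.06  ]
spool 0.16 [380.4 196.3] [0.4823 0.1023 0.06  ]
flux 0.65 [402.  179.8] [0.3983 0.1128 0.06  ]
cutters 0.98 [462.3 237.9] [0.4369 0.2834 0.    ]
screwdriver 0.92 [243.1 204. ] [ 0.6217 -0.177   0.    ]
screwdriver 0.71 [294.  176.1] [ 0.4624 -0.1501  0.    ]
1.0
```

View pics/top0.png

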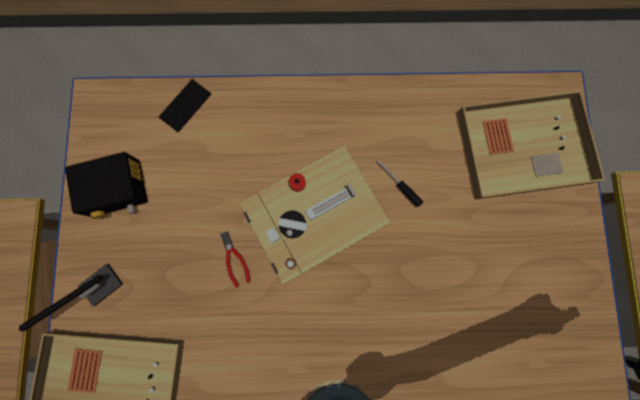

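View pics/scene0.png

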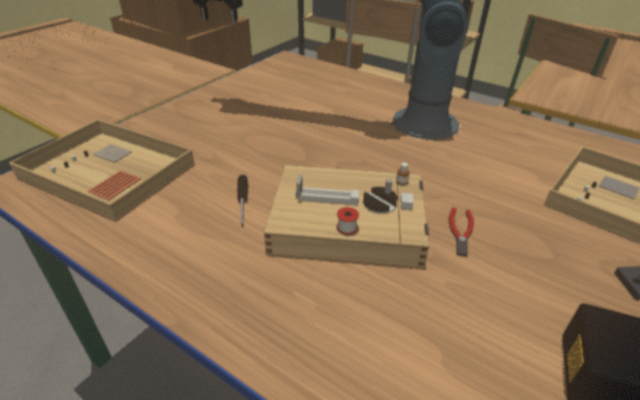

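The top view shows the case yawed about 0.5 rad. The disc is at (292,224) with the peg at about (289,231), the keeper at (272,235) and the tab at about (350,190). The scene view agrees. Next I move over the case with the fingers shut, to measure from close by.

servo_tool --gripper '[0,0,0,0,0,0,0,0]' --pt "2 4 2" --pt "4 8.5 4" --pt "6 12.5 6" --pt "8 17 8" --pt "10 21 10" --pt "12 25.5 11" --pt "14 29.5 12" --pt "16 34 12" --roll '[0.13,0.26,0.39,0.52,0.65,0.78,0.91,1.04]' --grip_force 40

```text
clock: 1.8
tcp_pos: [0.3801, -0.2709, 0.3537]
tool_rot: [0.996, -0.091, 0.002, 0.001]
force: [1.0, -0.3, 0.3]
width: 0.0
```

servo_tool --gripper '[0,0,0,0,0,0,0,0]' --pt "2 4 0" --pt "4 8.5 0" --pt "6 12.5 0" --pt "8 17 0" --pt "10 21 0" --pt "12 25.5 0" --pt "14 29.5 0" --pt "14 31 0" --roll '[0.13,0.26,0.39,0.52,0.65,0.69,0.69,0.69]'

```text
clock: 2.6
tcp_pos: [0.5197, 0.044, 0.3517]
tool_rot: [0.968, 0.252, 0.001, -0.002]
force: [-0.8, 0.5, 0.7]
width: 0.0001
```

```bash
cat >> h.py <<'E'
from scipy.spatial.transform import Rotation as Rn
from scipy.optimize import least_squares
def wrist():
    s=sense();c=read_camera('wrist')
    T=np.eye(4);T[:3,:3]=Rn.from_quat(s['tool_rot']).as_matrix();T[:3,3]=s['tcp_pos']
    W=T@np.array(c['mount']);c['R']=W[:3,:3].T;c['t']=-W[:3,:3].T@W[:3,3]
    return s,c
E
python3 - <<'E'
from h import *
s,c=wrist();print(s['clock'],s['tcp_pos'],Rn.from_quat(s['tool_rot']).as_matrix()[:,0],s['force'],s['width'],s['q'])
cv2.imwrite('pics/w0.png',c['image'][:,:,::-1]);print(c['fov_y'],ray(c,[320,200]))
for k,z in Z.items():
    for d in landmark_of('wrist',k)[:2]: print(k,d['score'],np.round(d['xy'],1),np.round(at_z(c,d['xy'],z),4))
E
```

```text
2.6 [0.51971983 0.04404336 0.35170074] [0.87270242 0.48824118 0.00332232] [-0.84421586  0.46355247  0.73026417] 0.00010383764410152296 [ 0.46148123  0.09477743 -0.65877638  1.72157551  0.05611863  1.34291193
  0.30240685]
62.010383653213665 (array([0.48686493, 0.10076583, 0.4939507 ]), array([ 0.11912263, -0.2165978 , -0.96901986]))
keeper 0.79 [338.7  64.8] [0.4778 0.1601 0.08  ]
disc_axis 0.64 [335.5 112.6] [0.5013 0.1119 0.078 ]
lug 0.91 [321.9 100.9] [0.4808 0.1146 0.108 ]
tab 0.73 [335. 260.] [ 0.5887 -0.0442  0.108 ]
case 0.68 [401.5 166.4] [0.6286 0.095  0.    ]
case 0.6 [331.9 160.2] [0.5333 0.0522 0.    ]
spool 0.76 [402.2 167.4] [0.6129 0.095  0.06  ]
spool 0.48 [337.   65.3] [0.4758 0.1614 0.06  ]
flux 0.97 [263.6  73.9] [0.4024 0.109  0.06  ]
flux 0.32 [333.3 159.7] [0.5289 0.0596 0.06  ]
```

View pics/w0.png

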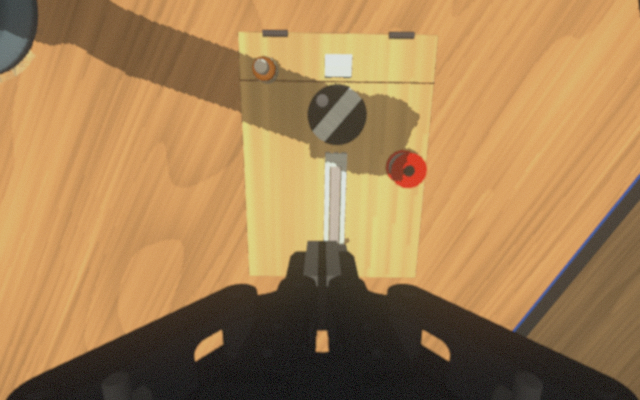

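The wrist view shows the case almost square with the picture. Its lid corners are at about (239,32), (436,37), (415,277) and (250,276), the disc at (337,114) and the peg up-left at (321,100). The slot runs from upper right to lower left, so the angle is near 2.4 and pi is the near goal. I now fit the pose.

Run:
```python
from h import *
s,c=wrist()
obs=[([-.12,.16,.06],[239,32]),([.12,.16,.06],[436,37]),([.12,-.16,.06],[415,277]),([-.12,-.16,.06],[250,276]),([0,.121,.08],[338.7,65]),([0,.065,.078],[336,113])]
top=read_camera('top')
obt=[([0,.121,.08],[272.4,235.6]),([0,.065,.078],[292.3,224.4])]
def w(p,X):
    a=p[2];return [p[0]+X[0]*np.cos(a)-X[1]*np.sin(a),p[1]+X[0]*np.sin(a)+X[1]*np.cos(a),X[2]]
def r(p):
    e=[np.subtract(proj(c,w(p,X)),u) for X,u in obs]+[2*np.subtract(proj(top,w(p,X)),u) for X,u in obt]
    return np.ravel(e)
f=least_squares(r,[.53,.055,.5],loss='soft_l1');p=f.x;print(p,np.round(f.fun,1))
iv=lambda X:np.round(Rn.from_euler('z',-p[2]).apply([X[0]-p[0],X[1]-p[1],0])[:2],4)
for n,X in dict(lug_w=[.4808,.1146],lug_t=[.4827,.1174],tab=[.5891,-.0411],tab_s=[.5848,-.0475],axis=[.5013,.1119],keeper=[.4778,.1601],flux=[.4024,.109],spool=[.613,.095],tcp=s['tcp_pos']).items(): print(n,iv(X))
print('start over peg',w(p,[-.020,.110,0]),'dir y',-np.sin(p[2]),np.cos(p[2]))
```

```text
[0.53308195 0.04482697 0.4888124 ] [-2.4 -2.   3.2 -4.6  1.4  0.5 -1.1 -0.2 -0.7 -0.9  0.8  1.2  6.8 -1.2
  6.1 -0.2]
lug_w [-0.0134  0.0862]
lug_t [-0.0104  0.0877]
tab [ 0.0091 -0.1022]
tab_s [ 0.0023 -0.1058]
axis [0.0034 0.0741]
keeper [0.0053 0.1277]
flux [-0.0852  0.118 ]
spool [0.0941 0.0068]
tcp [-0.017  -0.0008]
start over peg [np.float64(0.4637705836853774), np.float64(0.13255343870402025), 0] dir y -0.46957769464414784 0.8828911533664201
```

Corners and landmarks disagree by several mm along y, so I look again from closer before touching anything.

servo_tool --gripper '[0,0,0,0,0]' --pt "0.8 -0.3 -4" --pt "1.6 -0.6 -8" --pt "2.4 -0.8 -12" --pt "2.4 -0.8 -13" --pt "2.4 -0.8 -13" --roll '[0,0,0,0,0]'

```text
clock: 3.7
tcp_pos: [0.5409, 0.0295, 0.2196]
tool_rot: [0.969, 0.248, -0.002, -0.001]
force: [0.5, -0.2, -0.3]
width: -0.0001
```

Run:
```python
from h import *
s,c=wrist();print(s['clock'],s['tcp_pos'],s['force'])
im=c['image'][:,:,::-1].copy()
for k in ['keeper','disc_axis','lug','tab','spool','flux']:
    for d in landmark_of('wrist',k)[:1]: print(k,d['score'],np.round(d['xy'],1),np.round(at_z(c,d['xy'],Z[k]),4))
p=[.5345,.0535,.5]
R=Rn.from_euler('z',.5).as_matrix()
W=lambda X:R@np.array(X)+[p[0],p[1],0]
for X in [[-.12,.16,.06],[.12,.16,.06],[.12,-.16,.06],[-.12,-.16,.06],[0,.121,.08],[0,.065,.078],[0,.101,.078],[0.036,.065,.078],[0,.029,.078],[-.036,.065,.078],[.0155,.109,.08],[-.0155,.109,.08],[0,.003,.08],[0,.019,.08]]:
    u=proj(c,W(X));cv2.circle(im,(int(round(u[0])),int(round(u[1]))),2,(255,0,255),-1)
cv2.imwrite('pics/w1.png',im)
```

```text
3.7 [0.54089508 0.02950571 0.2195598 ] [ 0.54780018 -0.22255019 -0.26614954]
keeper 0.81 [330.7   7.8] [0.4766 0.1586 0.08  ]
disc_axis 0.66 [329.4  81.5] [0.5013 0.1122 0.078 ]
lug 0.77 [305.   59.5] [0.4799 0.1141 0.108 ]
spool 0.59 [427.6 162.3] [0.6126 0.0963 0.06  ]
flux 0.74 [303.1  58.2] [0.4724 0.1194 0.06  ]
```

View pics/w1.png

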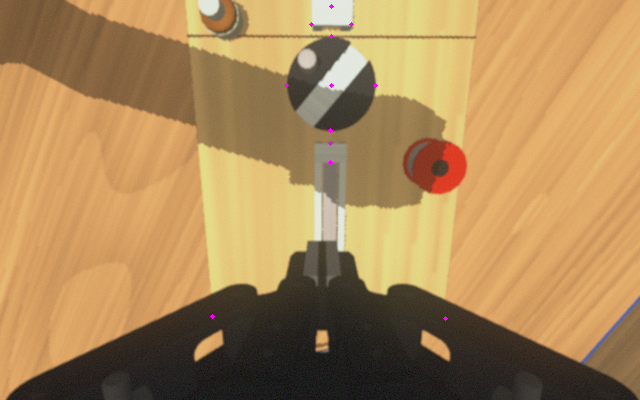

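The projected model at (0.5345, 0.0535, yaw 0.50) sits right on the disc rim (288–375, 38–131), the keeper and the strap end. The peg top is at (307,58), which puts the angle near 2.45. I move to the +y side of the peg and down to 28 mm above the lid.

servo_tool --gripper '[0,0,0,0,0,0,0,0]' --pt "-2.5 3.5 0" --pt "-5 7 -2" --pt "-7.6 10.6 -4" --pt "-7.6 10.6 -7" --pt "-7.6 10.6 -10" --pt "-7.6 10.6 -12" --pt "-7.6 10.6 -13.0" --pt "-7.6 10.6 -13.0" --roll '[0,0,0,0,0,0,0,0]'

```text
clock: 4.85
tcp_pos: [0.4659, 0.1356, 0.0906]
tool_rot: [0.969, 0.248, -0.001, -0.0]
force: [0.3, -1.2, -0.3]
width: 0.0003
```

```bash
cat >> h.py <<'E'
R0=Rn.from_euler('z',.5).as_matrix();P0=np.array([.5345,.0535,0])
def case(X): return R0.T@(np.array(X)-P0)
E
python3 - <<'E'
from h import *
s,c=wrist();print(s['clock'],s['tcp_pos'],s['force'],case(s['tcp_pos']))
cs=read_camera('scene');im=cs['image'][:,:,::-1][130:270,250:480]
im=cv2.resize(im,None,fx=3,fy=3,interpolation=cv2.INTER_CUBIC)
cv2.imwrite('pics/s1.png',im)
E
```

```text
4.85 [0.46588602 0.13558906 0.09062864] [ 0.32809009 -1.15321939 -0.2890788 ] [-0.02085884  0.10493522  0.09062864]
```

View pics/s1.png

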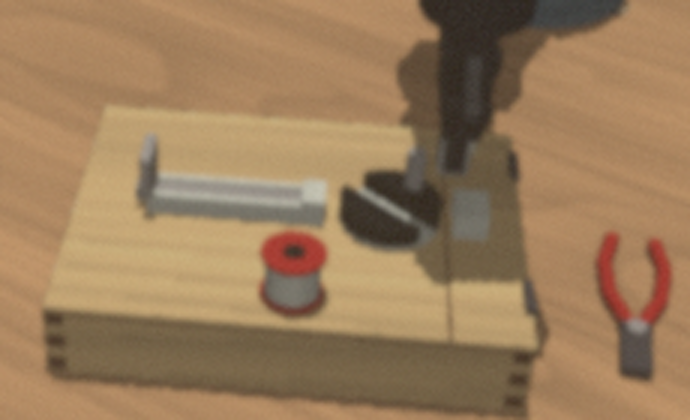

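The scene crop shows the finger just beyond the peg, on its keeper side (finger tip at crop (455,165), peg at (415,170)). Now I push it towards the case's -y.

servo_tool --gripper '[0,0,0,0,0,0,0]' --pt "0.15 -0.3 0" --pt "0.3 -0.6 0" --pt "0.5 -0.95 0" --pt "0.7 -1.3 0" --pt "0.85 -1.6 0" --pt "1.05 -1.9 0" --pt "1.05 -1.9 0" --roll '[0,0,0,0,0,0,0]'

```text
clock: 5.65
tcp_pos: [0.4716, 0.1195, 0.0905]
tool_rot: [0.968, 0.249, -0.005, -0.002]
force: [-7.9, 4.4, 0.5]
width: 0.0003
```

Run:
```python
from h import *
s=sense();print(s['clock'],s['tcp_pos'],s['force'],case(s['tcp_pos']))
for n in ['scene','top']:
    c=read_camera(n)
    for d in landmark_of(n,'lug')[:2]: 
        X=case(at_z(c,d['xy'],.108));print(n,d['score'],X,np.arctan2(X[1]-.065,X[0]))
```

```text
5.65 [0.4716215  0.11950588 0.09047296] [-7.89919087  4.40172992  0.45199456] [-0.02353618  0.08807117  0.09047296]
scene 0.86 [-0.02018462  0.07181671  0.108     ] 2.8159008875674845
```

servo_tool --gripper '[0,0,0,0]' --pt "0.15 -0.25 0" --pt "0.3 -0.45 0" --pt "0.35 -0.6 0" --pt "0.35 -0.6 0" --roll '[0,0,0,0]'

```text
clock: 6.25
tcp_pos: [0.4753, 0.1115, 0.0897]
tool_rot: [0.969, 0.249, -0.005, -0.001]
force: [-6.4, 3.4, -1.5]
width: -0.0001
```

Run:
```python
from h import *
s=sense();print(s['clock'],s['tcp_pos'],R0.T@s['force'],case(s['tcp_pos']))
```

```text
6.25 [0.47532238 0.11150021 0.08972451] [-3.98625917  6.07863137 -1.45708356] [-0.02412646  0.07927123  0.08972451]
```

servo_tool --gripper '[0,0,0,0,0,0,0,0]' --pt "-1.0 1.8 0" --pt "-1.0 1.8 3" --pt "-1.0 1.8 7.5" --pt "1 -0.5 11" --pt "3.5 -4 13" --pt "6.0 -7 13" --pt "6.8 -7.5 13" --pt "6.8 -7.5 13" --roll '[0,0,0,0,0,0,0,0]'

```text
clock: 7.05
tcp_pos: [0.5497, 0.0333, 0.2214]
tool_rot: [0.969, 0.246, 0.0, 0.0]
force: [-1.0, 0.3, -0.4]
width: 0.0002
```

Run:
```python
from h import *
s,c=wrist();print(s['clock'],s['tcp_pos'],R0.T@s['force'],case(s['tcp_pos']))
im=c['image'][:,:,::-1].copy()
for k in ['lug','disc_axis']:
  for d in landmark_of('wrist',k)[:1]:
    X=case(at_z(c,d['xy'],Z[k]));print(k,d['score'],d['xy'],X,np.arctan2(X[1]-.065,X[0]))
u=[proj(c,R0@np.array(X)+P0) for X in [[0,.101,.078],[0,.029,.078],[.036,.065,.078],[-.036,.065,.078]]]
for q in u: cv2.circle(im,tuple(np.round(q).astype(int)),2,(255,0,255),-1)
cv2.imwrite('pics/w2.png',cv2.resize(im[0:260,180:500],None,fx=2,fy=2))
```

```text
7.05 [0.54965143 0.03328454 0.22138631] [-0.74704906  0.76241638 -0.39063942] [ 0.00360483 -0.02500472  0.22138631]
lug 0.83 [283.7, 81.8] [-0.0241421   0.06349231  0.108     ] -3.079223081832135
disc_axis 0.69 [315.8, 82.7] [-0.00138484  0.06540057  0.078     ] 2.8600212335355866
```

View pics/w2.png

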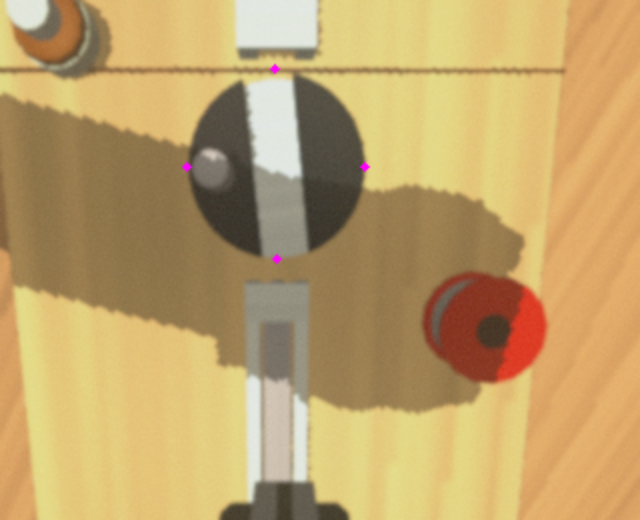

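The slot is now within about 0.08 rad of the bar's line: it runs from (270,77) to (284,253) in the crop, with the peg on the case's -x side. The bar (±6 mm in ±10 mm) passes with that. Next I move behind the tab.

servo_tool --gripper '[0,0,0,0,0,0,0,0]' --pt "2 -4 0" --pt "4 -8 0" --pt "5.7 -11.2 0" --pt "5.7 -11.2 -3" --pt "5.7 -11.2 -7" --pt "5.7 -11.2 -11" --pt "5.7 -11.2 -13.5" --pt "5.7 -11.2 -13.5" --roll '[0,0,0,0,0,0,0,0]'

```text
clock: 8.0
tcp_pos: [0.6005, -0.0737, 0.0816]
tool_rot: [0.968, 0.25, -0.005, -0.002]
force: [0.3, 0.6, 1.1]
width: -0.0002
```

Run:
```python
from h import *
s,c=wrist();print(s['clock'],s['tcp_pos'],R0.T@s['force'],case(s['tcp_pos']))
a=read_camera('scene');
for n in ['scene','top']:
    c=read_camera(n)
    for d in landmark_of(n,'tab')[:2]: print(n,d['score'],case(at_z(c,d['xy'],.108)))
im=cv2.resize(a['image'][:,:,::-1][110:270,250:480],None,fx=3,fy=3,interpolation=cv2.INTER_CUBIC)
cv2.imwrite('pics/s2.png',im)
```

```text
8.0 [ 0.60047437 -0.07370461  0.08155832] [0.50441885 0.37921369 1.11326364] [-0.00308718 -0.14326234  0.08155832]
scene 0.72 [-0.00711145 -0.11422723  0.108     ]
top 0.68 [ 2.11217205e-05 -1.12116967e-01  1.08000000e-01]
```

View pics/s2.png

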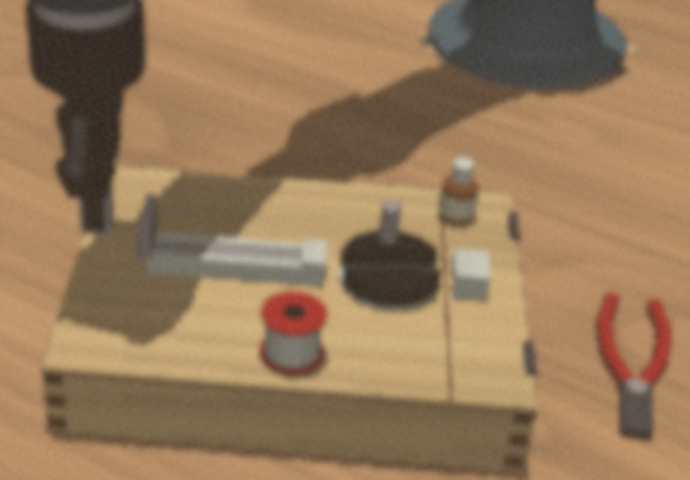

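The scene crop shows the finger behind the tab (finger at (95,215), tab at (148,225)) and the disc slot in line with the bar. Now I push the bar.

servo_tool --gripper '[0,0,0,0,0,0,0,0]' --pt "-0.1 0.8 0.3" --pt "-0.5 1.5 0.4" --pt "-0.85 2.2 0.4" --pt "-1.25 2.9 0.4" --pt "-1.65 3.65 0.4" --pt "-2.05 4.4 0.4" --pt "-2.45 5.1 0.4" --pt "-2.85 5.85 0.4" --roll '[0,0,0,0,0,0,0,0]'

```text
clock: 9.1
tcp_pos: [0.5776, -0.0173, 0.0908]
tool_rot: [0.969, 0.248, 0.001, 0.0]
force: [3.1, -2.2, 1.5]
width: -0.0
```

Run:
```python
from h import *
s,c=wrist();print(s['clock'],s['tcp_pos'],R0.T@s['force'],case(s['tcp_pos']))
```

```text
9.1 [ 0.57755892 -0.01731304  0.09083448] [ 1.71625672 -3.4182196   1.52765339] [ 0.00383818 -0.08278784  0.09083448]
```

servo_tool --gripper '[0,0,0,0,0,0,0,0]' --pt "-0.45 0.7 -0.2" --pt "-0.9 1.4 -0.3" --pt "-1.3 2.1 -0.3" --pt "-1.75 2.8 -0.3" --pt "-2.2 3.45 -0.3" --pt "-2.6 4.15 -0.3" --pt "-3.05 4.85 -0.3" --pt "-3.45 5.5 -0.3" --roll '[0,0,0,0,0,0,0,0]'

```text
clock: 9.95
tcp_pos: [0.543, 0.0366, 0.0874]
tool_rot: [0.969, 0.249, 0.001, 0.001]
force: [10.4, -10.5, -2.8]
width: 0.0
```

Run:
```python
from h import *
s,c=wrist();print(s['clock'],s['tcp_pos'],R0.T@s['force'],case(s['tcp_pos']))
```

```text
9.95 [0.54300178 0.03664145 0.0874454 ] [  4.12625663 -14.18074017  -2.82746688] [-0.0006214  -0.01887074  0.0874454 ]
```

servo_tool --gripper '[0,0,0,0]' --pt "-0.15 0.25 0" --pt "-0.3 0.5 0" --pt "-0.3 0.5 0" --pt "-0.3 0.5 0" --roll '[0,0,0,0]'

```text
clock: 10.4
tcp_pos: [0.5429, 0.0365, 0.0876]
tool_rot: [0.969, 0.246, 0.002, 0.004]
force: [8.8, -8.1, -4.3]
width: 0.0
```

Run:
```python
from h import *
s,c=wrist();print(s['clock'],s['tcp_pos'],R0.T@s['force'],case(s['tcp_pos']))
```

```text
10.4 [0.5428782  0.03645175 0.08759813] [  3.80653731 -11.34083978  -4.28777974] [-0.0008208  -0.01897797  0.08759813]
```

servo_tool --gripper '[0,0,0,0,0]' --pt "-0.25 0.45 0" --pt "-0.5 0.9 0" --pt "-0.5 0.9 0" --pt "-0.5 0.9 0" --pt "-0.5 0.9 0" --roll '[0,0,0,0,0]'

```text
clock: 10.95
tcp_pos: [0.5427, 0.0365, 0.088]
tool_rot: [0.97, 0.243, 0.005, 0.009]
force: [17.1, -20.4, -10.4]
width: 0.0003
```

Run:
```python
from h import *
s,c=wrist();print(s['clock'],s['tcp_pos'],R0.T@s['force'],case(s['tcp_pos']))
a=read_camera('scene')
cv2.imwrite('pics/s3.png',cv2.resize(a['image'][:,:,::-1][110:270,250:480],None,fx=3,fy=3,interpolation=cv2.INTER_CUBIC))
```

```text
10.95 [0.54274651 0.03654808 0.08795483] [  5.25484549 -26.12582074 -10.38069983] [-0.00089019 -0.01883029  0.08795483]
```

View pics/s3.png

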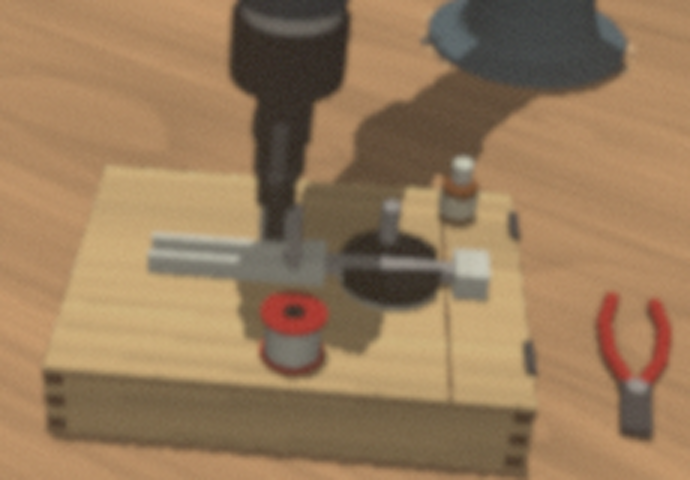

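The bar has run through the disc into the keeper and stopped hard: 26 N moved it no further. I back off, rise, and check from above.

servo_tool --gripper '[0,0,0,0,0,0,0,0]' --pt "0.7 -1.3 0" --pt "1.4 -2.6 0" --pt "2.2 -4.0 0" --pt "2.4 -4.4 0" --pt "2.4 -4.4 4" --pt "2.4 -4.4 9" --pt "2.4 -4.4 14" --pt "2.4 -4.4 14" --roll '[0,0,0,0,0,0,0,0]'

```text
clock: 11.85
tcp_pos: [0.5635, 0.01, 0.2354]
tool_rot: [0.968, 0.249, 0.007, 0.001]
force: [1.9, 0.5, -0.1]
width: -0.0001
```

Run:
```python
from h import *
s,c=wrist();print(s['clock'],s['tcp_pos'],R0.T@s['force'],case(s['tcp_pos']))
im=c['image'][:,:,::-1].copy()
for k in ['tab','lug','spool','flux']:
  for d in landmark_of('wrist',k)[:1]: print(k,d['score'],case(at_z(c,d['xy'],Z[k])))
for n in ['scene','top']:
  a=read_camera(n)
  for k in ['tab','lug','spool','flux','cutters','screwdriver']:
    for d in landmark_of(n,k)[:1]: print(n,k,d['score'],np.round(case(at_z(a,d['xy'],Z[k])),4),np.round(at_z(a,d['xy'],Z[k]),3))
for X in [[-.017,-.007,.108],[.017,-.007,.108]]:
  cv2.circle(im,tuple(np.round(proj(c,R0@np.array(X)+P0)).astype(int)),1,(255,0,255),-1)
cv2.imwrite('pics/w3.png',cv2.resize(im[0:260,180:500],None,fx=2,fy=2))
```

```text
11.85 [0.56350728 0.0099694  0.23543479] [ 1.85717779 -0.45935149 -0.06523942] [ 0.0045866  -0.05210852  0.23543479]
tab 0.85 [ 0.00043623 -0.00702981  0.108     ]
lug 0.75 [-0.02448788  0.06348519  0.108     ]
spool 0.91 [0.08730856 0.00130653 0.06      ]
scene tab 0.73 [-0.0022 -0.0088  0.108 ] [0.537 0.045 0.108]
scene lug 0.95 [-0.034   0.0629  0.108 ] [0.475 0.092 0.108]
scene spool 0.41 [-0.0954  0.1193  0.06  ] [0.394 0.113 0.06 ]
scene flux 0.77 [-0.0954  0.1102  0.06  ] [0.398 0.104 0.06 ]
scene screwdriver 0.68 [-0.0428 -0.2408  0.    ] [ 0.612 -0.178  0.   ]
top tab 0.52 [ 0.0025 -0.0087  0.108 ] [0.541 0.047 0.108]
top lug 0.81 [-0.0284  0.062   0.108 ] [0.48  0.094 0.108]
top spool 0.7 [ 0.0882 -0.0007  0.06  ] [0.612 0.095 0.06 ]
top flux 0.68 [-0.0819  0.1108  0.06  ] [0.41  0.112 0.06 ]
top cutters 0.61 [0.0135 0.247  0.    ] [0.428 0.277 0.   ]
top screwdriver 0.72 [-0.0271 -0.2519  0.    ] [ 0.631 -0.181  0.   ]
```

View pics/w3.png

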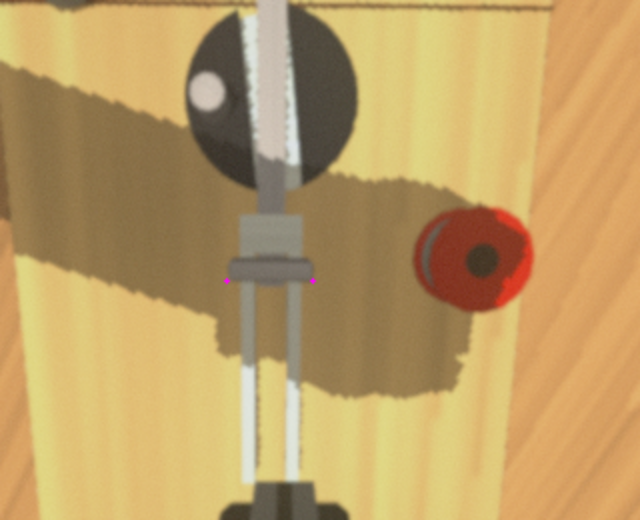

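The tab's rear face lies at the home position. The predicted points at (227,281) and (312,281) sit along its rear edge, and the network gives y = -7.0 mm. The bar runs through the slot, the bystanders are in place and the arm is clear.

```bash
python3 -c "
from station import *
print(sense()['clock']);print(sign_off())"
```

```text
12.8
the job is handed in; nothing more can be done
None
```

The case is locked, and I handed the job in at 12.8 s. I pushed the peg to the pi side (the case's -x), then pushed the bar by its tab through the slot and into the keeper.

**Bar:** it stopped hard, and 26 N moved it no further. The wrist camera then put the tab's rear face at y = -7.0 mm, which is the home position; the scene and top cameras read -8.8 and -8.7 mm, within their error.

**Disc:** it was about 0.08 rad past exact line when I pushed the bar. I did not trim it, because the bar clears the slot at that angle. It looked about the same with the bar through it.

**Bystanders:** the spool, the flux bottle and the screwdriver still read within 1 cm or so of their starting places, as do the cutters from the top camera. Two readings did not agree. The scene camera's final spool reading was a weak, false hit on the flux bottle, and it did not report the cutters at all.

**Early measurement:** my first fit of the case pose, from its corners, was about 8 mm off. A closer look corrected it before I touched anything.

**Arm:** it finished more than 12 cm above the tab, touching nothing.

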